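# Put the espresso tools away in the bar organiser

### The job

Put the espresso machine's tools away in the four-part walnut organiser, each upright and fully home in the place made for it: the wide tamper in the shallow round recess, the wide dosing ring over the post, the brown dropper bottle in the narrow round well and the shot timer, display up, in the rectangular pocket. Set each one down gently instead of dropping it. The narrow tamper and the narrow ring belong to another machine: leave them standing where they are.

Things in the scene. Friction and masses are not known exactly. Their poses are not given: they have to be found in the camera images.
- tamper: the wide tamper, standing on its base, about 0.45 kg: round steel base 58 mm across and 13 mm high, dark wooden handle that swells upward to 42 mm across at about 65 mm, 86 mm high in all. Origin: centre of the base's underside; z up. Grip the swelling of the handle, about 60 to 65 mm up
- dosing_ring: the wide dosing ring, about 0.09 kg: aluminium tube open at both ends with a thin black band round it, 62 mm outside, 52 mm inside, 28 mm high, standing on the worktop with its opening up. Origin: centre of its underside; z up (the axis); alike either way up. Grip across the outside
- dropper_bottle: small brown glass dropper bottle with a black rubber bulb, upright, about 0.1 kg: round body 33 mm across with straight sides to about 55 mm up, narrower black cap and bulb above, 102 mm high in all. Origin: centre of its underside; z up. Grip the body about 48 mm up
- shot_timer: shot timer, about 0.11 kg: grey box with rounded edges, 66 mm along its x, 46 mm along its y, 30 mm high, lying with its display and two round buttons up. Origin: centre of its underside; z up. Grip across the 46 mm
- narrow_tamper: the narrow tamper, a look-alike to be left alone: steel base only 46 mm across, wooden knob 35 mm across, 68 mm high. Origin: centre of its underside; z up
- narrow_ring: the narrow ring, a look-alike to be left alone: aluminium tube with a thin black band, only 48 mm outside and 39 mm inside, 28 mm high. Origin: centre of its underside; z up
- tamper_block: block for the wide tamper: fixed walnut block 96 x 96 x 30 mm, one of four level ones 100 mm apart, two by two, in a low black tray (212 mm square, rim 16 mm). Origin: centre of its underside, 4 mm above the worktop; x, y along its sides. In its top a round recess 74 mm across with a black rubber floor, 12 mm deep (the floor lies 18 mm above the block's underside)
- post_block: block for the wide dosing ring: fixed walnut block 96 x 96 x 30 mm, one of four level ones 100 mm apart, two by two, in a low black tray (212 mm square, rim 16 mm). Origin: centre of its underside, 4 mm above the worktop; x, y along its sides. On its flat top (30 mm above the underside) an aluminium post 36 mm thick, 26 mm tall, end tapered; the ring goes over it and rests on the flat top
- well_block: block for the dropper bottle: fixed walnut block 96 x 96 x 30 mm, one of four level ones 100 mm apart, two by two, in a low black tray (212 mm square, rim 16 mm). Origin: centre of its underside, 4 mm above the worktop; x, y along its sides. In its top a round well 49 mm across, 22 mm deep (the floor lies 8 mm above the block's underside)
- pocket_block: block for the shot timer: fixed walnut block 96 x 96 x 30 mm, one of four level ones 100 mm apart, two by two, in a low black tray (212 mm square, rim 16 mm). Origin: centre of its underside, 4 mm above the worktop; x, y along its sides. Rectangular pocket 82 mm along x, 62 mm along y, 8 mm deep, floor 22 mm above the block's underside; the timer lies in it lengthwise, either way round
There are look-alikes about, which are no part of the job. What is shaped like the shot_timer but pink or purple is not meant.

How it is judged (in metres and radians):
At the end, for the whole second after the job is handed in: Each of the four tools upright (0.1 rad) and at rest in its own block, within 4 mm of full depth and 12 mm of the centre (timer 14 mm, lengthwise within 0.3 rad), released; the narrow tamper and narrow ring standing within 20 mm of where they were (horizontal distance between tamper and tamper_block below 0.012 m and z of tamper in the frame of tamper_block between 0.014 and 0.022 m and angle between each of tamper, dosing_ring, dropper_bottle, shot_timer's own z axis and vertical below 0.1 rad and linear speed of each of tamper, dosing_ring, dropper_bottle, shot_timer below 0.02 m/s and horizontal distance between dosing_ring and post_block below 0.012 m and z of dosing_ring in the frame of post_block between 0.026 and 0.034 m and horizontal distance between dropper_bottle and well_block below 0.012 m and z of dropper_bottle in the frame of well_block between 0.004 and 0.012 m and horizontal distance between shot_timer and pocket_block below 0.014 m and z of shot_timer in the frame of pocket_block between 0.018 and 0.026 m and angle between the x axis of shot_timer and the x axis of pocket_block, either way round below 0.3 rad and distance of each of narrow_tamper, narrow_ring from where it was at the start of the episode below 0.02 m and angle between each of narrow_tamper, narrow_ring's own z axis and vertical below 0.2 rad); the robot touches nothing.
It fails at once if a narrow look-alike is shifted by more than 20 mm or tipped over (distance of any of narrow_tamper, narrow_ring from where it was at the start of the episode above 0.02 m or angle between any of narrow_tamper, narrow_ring's own z axis and vertical above 0.3 rad).
It fails at once if a tool is dropped or rammed into its block (it comes down the last 15 mm at more than 0.55 m/s) ((linear speed of tamper above 0.55 m/s and horizontal distance between tamper and tamper_block below 0.04 m and z of tamper in the frame of tamper_block below 0.033 m) or (linear speed of dosing_ring above 0.55 m/s and horizontal distance between dosing_ring and post_block below 0.04 m and z of dosing_ring in the frame of post_block below 0.045 m) or (linear speed of dropper_bottle above 0.55 m/s and horizontal distance between dropper_bottle and well_block below 0.04 m and z of dropper_bottle in the frame of well_block below 0.023 m) or (linear speed of shot_timer above 0.55 m/s and horizontal distance between shot_timer and pocket_block below 0.04 m and z of shot_timer in the frame of pocket_block below 0.037 m)).
It also fails if it takes over 99 s, if anything falls off the work surface, if the arm or the gripper's body presses on something with over 40 N, if the wrist force passes 120 N, or if a joint passes its speed limit or range.

### The arm

A 6-joint arm with a two-finger parallel gripper is mounted at the origin on a cart in front of the work surface, level with it; the furniture and walls round the work are solid. World frame = base frame: x ahead of the robot, y to its left, z up, the work surface at z = 0. Lengths are in mm, angles in rad, forces in N, time in s.
With the tool pointing down it reaches from about 350 to 775 mm from the base axis. Payload 7.3 kg.
Tool frame: the origin (TCP) lies at the very end of the fingers, on their centre line; the grasp point (between the pads) lies 19 mm behind it; z points along the fingers, y is the line along which they close (so a half turn about z gives the same grasp; the last joint's range is limited). The gripper opens to 92 mm and grips with 3 to 60 N. Pads are 19 mm wide; open, the fingers measure 130 mm over their backs; the gripper's body (75 mm by 190 mm) begins 47 mm behind the grasp point.
Start: joints at [1.089, 0.342, 1.524, -0, 1.275, -0.146], TCP at [172.986, 495.702, 226.741] pointing down, gripper open.
Joint ranges: [-2.53, 2.53], [-0.77, 2.02], [0.04, 2.7], [-1, 4.14], [0.28, 2.66], [-3.11, 3.11]. Speed limits (rad/s): [2.57, 2.57, 3.14, 3.14, 3.14, 3.14].

### API

Orientations are given as [roll, pitch, yaw] about the fixed x, y, z axes, in that order (R = Rz(yaw) Ry(pitch) Rx(roll)).
In Python, from plant import * gives the robot as it stands.
- The arm moves only by the tool arm_command, never from a script. Its arguments are lists of equal length, an entry for each row: "gripper": the finger opening in mm, from 0 to 91.8; "dp": the shift along the tool's x, y, z in units of 25 mm (1.0 is 25 mm), a list of three; "twist": the turn about the tool's z in units of 5 degrees (1.0 is 5 degrees). A call has exactly 5 rows; each row shifts and turns the commanded pose from where the row before left it, along the tool's axes as they then stand; what a row does not reach is not made up. A row lasts 1/8 s, in which the tool goes at most 62.5 mm and 10.7 degrees, less where a joint would pass 70% of its speed; a pose out of reach is approached as far as the arm can. A call is refused whole if a number of a shift passes 1 or a number of a turn 1, either way. A call with a gripper value outside its range is refused whole. The fingers move at their own pace and stop on an object; the grip force is fixed at half the most. Time passes only in rows, so rows that do not move let the fingers close, or fill a call up. It gives the time, the measured TCP pose, the force, the opening and the grip force at its end, in the units of the state.
- get_obs(): the state, without advancing time (a new reading comes with each control period).
- capture(name): name is "scene" or "top" or "wrist"; returns the picture (384x512x3 uint8, red, green, blue); there is no depth.
- get_calibration(name): a dict with "mtx" (3x3 intrinsics, pixels), "position" and "attitude" of the camera in the world; the wrist camera has in their place "mount" (4x4, takes a point from camera to tool coordinates, whose origin is the TCP and whose axes are the flange's). Camera axes: x right, y down, z forward; pixel columns grow to the right and rows downward; lengths in mm; the calibration is good to about 2 mm. A picture is of the moment at which its call begins: read the wrist's pose just before it. get_calibration takes no time and is no camera call.
- close_job(): hands the job in; it is judged then, once.
The state is a dict: "time": time; "joint_positions": joint angles; "dq": joint speeds; "tau": joint torques, N m; "tool_pos": TCP position; "tcp_rot": TCP orientation; "contact_force": force on the tool from outside, world axes, zero at the start; "moment": the same for the moment, N m; "grip_width": finger opening in mm; "finger_force": force on a finger pad.
Only numpy, scipy, OpenCV 4.12 (cv2) and the standard library are available. Lean on these libraries where they do the work, as an engineer would, in place of code of your own. Each camera call takes 0.05 s, during which the arm holds its last target. There are 200 camera calls.

## Working session

There is one attempt and no reset: what is moved stays moved. The work goes in short steps, Python scripts to look and compute and a tool call to move; the robot and the scene stay as the last step left them, time stands still between calls to the robot, and variables do not carry over. Pictures are saved under pics/ and viewed, at most 14 in all, crops included, and the job is handed in when it is done.

Besides the shell and the picture viewer there is one more tool, called after "Request:" in YAML: its name, and indented under it one key for each argument. arm_command: Moves the arm, as the interface text tells. Its arguments: {"type":"object","properties":{"gripper":{"type":"array"},"dp":{"type":"array"},"twist":{"type":"array"}},"required":["gripper","dp","twist"]}

```bash
mkdir -p pics
cat > h.py <<'E'
from plant import *
import numpy as np, cv2
from scipy.spatial.transform import Rotation as R
def cam(n):
    c=get_calibration(n); return c
def save(n,f,crop=None,s=1):
    im=capture(n); 
    cv2.imwrite('pics/raw_'+f,im[:,:,::-1]); 
    if crop: x0,y0,x1,y1=crop; im=im[y0:y1,x0:x1]
    im=cv2.resize(im,None,fx=s,fy=s,interpolation=cv2.INTER_CUBIC)
    cv2.imwrite('pics/'+f,im[:,:,::-1])
E
python3 - <<'E'
from h import *
o=get_obs();print(o)
for n in("scene","top","wrist"):print(n,get_calibration(n))
save("top","top1.png",None,1.5);save("scene","scene1.png",None,1.5)
E
```

```text
{'time': 0.0, 'joint_positions': array([ 1.08896979e+00,  3.42727097e-01,  1.52503389e+00, -2.04385346e-05,
        1.27538702e+00, -1.45964969e-01]), 'dq': array([-6.13851116e-05, -5.15523501e-04, -1.39989839e-03,  1.71984456e-04,
        1.18633516e-03, -3.85298048e-04]), 'tau': array([ 1.87548071e-04, -4.31235588e+01, -2.44223589e+01,  7.17162900e-02,
        5.60202822e-02, -9.17131229e-05]), 'tool_pos': array([172.80518373, 495.30819226, 226.03680227]), 'tcp_rot': array([-3.14005100e+00, -2.06885360e-04,  2.80573689e+00]), 'contact_force': array([ 0.01875938,  0.86837232, -0.95430067]), 'moment': array([-0.05762917,  0.02239458,  0.02130756]), 'finger_force': 0.0, 'grip_width': 91.49467938393005}
scene {'mtx': array([[386.40005584,   0.        , 256.35772196],
       [  0.        , 386.40005584, 189.9004337 ],
       [  0.        ,   0.        ,   1.        ]]), 'position': array([ -60.4700363 , -822.41414144,  554.17141101]), 'attitude': array([-2.05276871,  0.00272327, -0.55985217])}
top {'mtx': array([[444.16719512,   0.        , 259.65569548],
       [  0.        , 444.16719512, 192.59809678],
       [  0.        ,   0.        ,   1.        ]]), 'position': array([ 372.52029034,   21.38549614, 1216.7373896 ]), 'attitude': array([-3.04727198, -0.00599391, -1.59347647])}
wrist {'mtx': array([[277.01230817,   0.        , 252.46590696],
       [  0.        , 277.01230817, 190.22399596],
       [  0.        ,   0.        ,   1.        ]]), 'mount': array([[ 1.87845307e-06, -9.57517214e-01, -2.88376118e-01,
         7.80180664e+01],
       [ 9.99999304e-01,  3.42102052e-04, -1.12939363e-03,
         4.04005856e-01],
       [ 1.18006791e-03, -2.88375915e-01,  9.57516548e-01,
        -1.58202804e+02],
       [ 0.00000000e+00,  0.00000000e+00,  0.00000000e+00,
         1.00000000e+00]])}
```

View pics/top1.png

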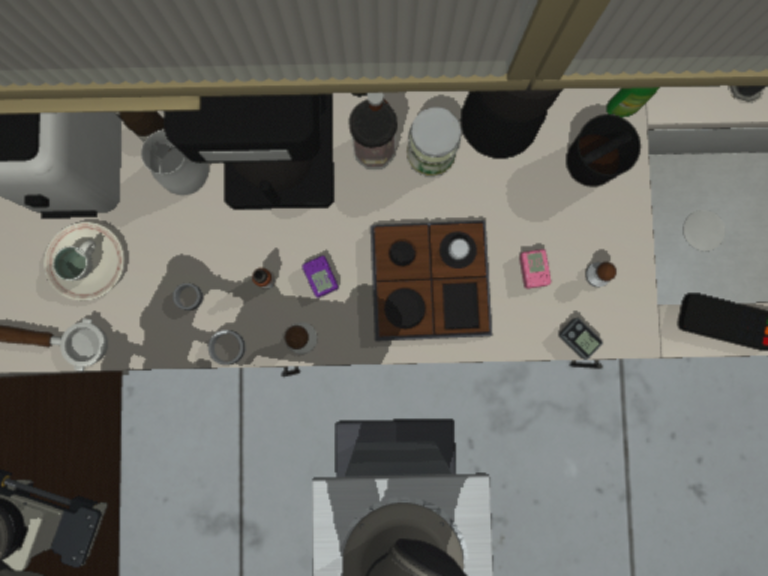

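View pics/scene1.png

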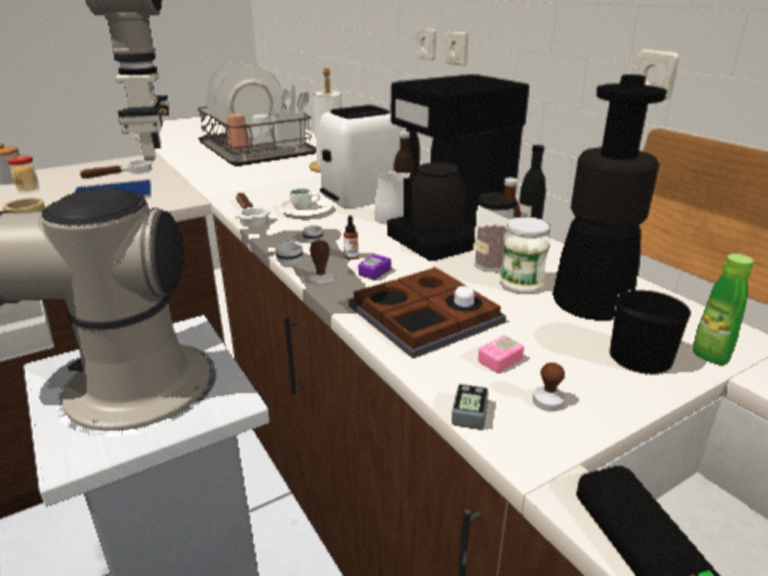

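Seen in the top view (×1.5 pixels):
- **Rings:** (187,296) and (226,347).
- **Tampers:** (298,338) and (601,272).
- **Timers:** grey (580,338), purple (320,276), pink (536,268).
- **Bottle:** (261,277).
- **Blocks:** well (402,251), post (458,250), recess (405,308), pocket (461,305).

Next is a close crop to check these choices and get precise pixels.

Run:
```python
from h import *
im=cv2.imread('pics/raw_top1.png')
a=cv2.resize(im[170:245,100:240],None,fx=5.6,fy=5.6,interpolation=cv2.INTER_CUBIC)
cv2.imwrite('pics/c1.png',a[:,:784])
b=cv2.resize(im[140:245,240:430],None,fx=4.2,fy=4.2,interpolation=cv2.INTER_CUBIC)
cv2.imwrite('pics/c2.png',b)
```

```text
(no output)
```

View pics/c1.png

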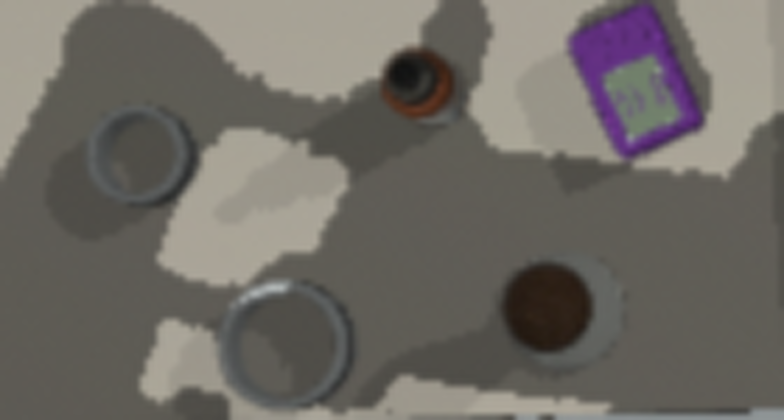

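View pics/c2.png

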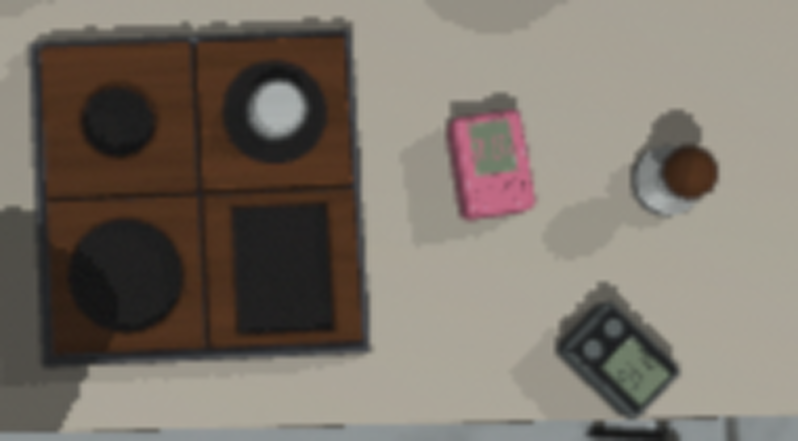

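Crop 1: narrow ring (141,155, ~48 mm), wide ring (286,343, ~62 mm), bottle body (419,84), wide tamper base (565,312) with handle (547,307), purple decoy (635,80).
Crop 2: grey timer centred (619,360), pink decoy (490,165), narrow tamper (690,172), well (119,119), post top (278,109), recess (126,275), pocket (283,268).

```bash
cat >> h.py <<'E'
def ray(n,uv,z,o=None):
    c=get_calibration(n)
    if n=='wrist':
        T=np.eye(4);T[:3,:3]=R.from_euler('xyz',o['tcp_rot']).as_matrix();T[:3,3]=o['tool_pos']
        T=T@c['mount'];Rm,p=T[:3,:3],T[:3,3]
    else: Rm,p=R.from_euler('xyz',c['attitude']).as_matrix(),c['position']
    d=Rm@np.linalg.inv(c['mtx'])@[uv[0],uv[1],1]
    return p+d*(z-p[2])/d[2]
E
python3 - <<'E'
from h import *
f=lambda s,ox,oy:lambda u,v:((u+.5)/s+ox-.5,(v+.5)/s+oy-.5)
A=f(5.6,100,170);B=f(4.2,240,140)
for n,p,z in [('nring',A(141,155),28),('ring',A(286,343),28),('tampbase',A(565,312),13),('tamphandle',A(547,307),75),('bottle55',A(419,84),55),('bulb',A(407,73),98),
('ntamp',B(690,172),60),('timer',B(619,360),29),('t1',B(583,327),30),('t2',B(655,392),30),('well',B(119,119),34),('post',B(278,109),60),('postbase',B(274,111),34),('recess',B(126,275),34),('pocket',B(283,268),34),('b1',B(40,46),30),('b2',B(350,32),30),('pink',B(490,165),30),('traybot',B(45,360),16),('traybotr',B(367,348),16)]:
    print(n,np.round(ray('top',p,z)[:2]))
E
```

```text
nring [480. 374.]
ring [389. 304.]
tampbase [401. 173.]
tamphandle [402. 174.]
bottle55 [508. 235.]
bulb [508. 233.]
ntamp [ 505. -368.]
timer [ 389. -326.]
t1 [ 411. -304.]
t2 [ 369. -348.]
well [550. -12.]
post [ 551. -111.]
postbase [ 553. -112.]
recess [450. -14.]
pocket [ 452. -114.]
b1 [600.  38.]
b2 [ 604. -163.]
pink [ 516. -249.]
traybot [398.  39.]
traybotr [ 401. -168.]
```

Request:
arm_command:
  gripper: [91, 91, 91, 91, 91]
  dp:
    - [-1, -0.7, 0.3]
    - [-1, -0.7, 0.3]
    - [-1, -0.7, 0.3]
    - [-1, -0.7, 0.3]
    - [-1, -0.7, 0.3]
  twist: [-0.77, -0.77, -0.77, -0.77, -0.77]

```text
time: 0.72
tool_pos: [277.9, 384.6, 188.8]
tcp_rot: [-3.141, -0.0, -3.139]
contact_force: [-0.9, 0.0, 0.6]
grip_width: 90.8
finger_force: 0.0
```

Request:
arm_command:
  gripper: [91, 91, 91, 91, 91]
  dp:
    - [-1, -0.8, 0.5]
    - [-1, -0.8, 0.5]
    - [-1, -0.8, 0.5]
    - [-1, -0.8, 0.5]
    - [0, 0, 0]
  twist: [0, 0, 0, 0, 0]

```text
time: 1.35
tool_pos: [378.2, 304.0, 138.1]
tcp_rot: [-3.14, -0.002, 3.139]
contact_force: [-1.0, 0.3, 0.2]
grip_width: 91.1
finger_force: 0.0
```

Run:
```python
from h import *
o=get_obs();print(o['tool_pos'],o['tcp_rot'])
np.save('o1.npy',o,allow_pickle=True)
save("wrist","w1.png",None,1.5)
```

```text
[378.15104409 304.04993901 138.09872493] [-3.14031087e+00 -1.89825621e-03  3.13887766e+00]
```

View pics/w1.png

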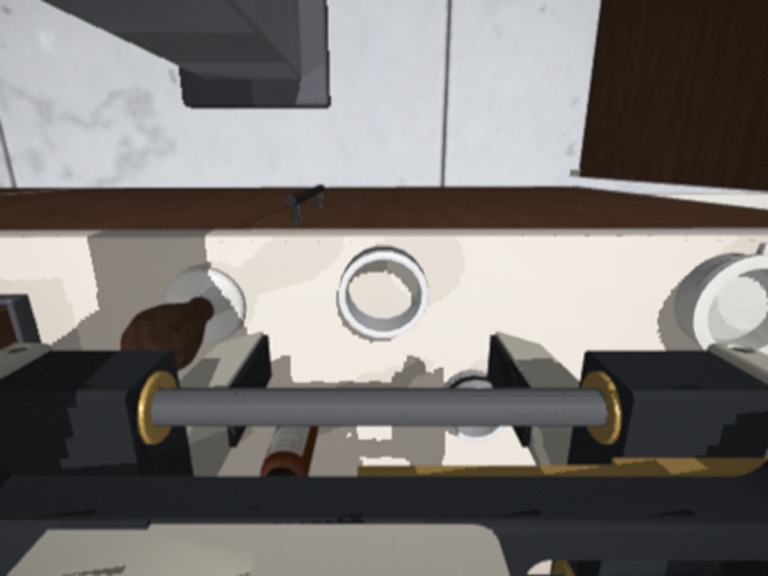

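The wide ring is in view with its rim centred at (383,290), lying between the fingers in y. The tamper base is at (206,302), and the bottle and narrow ring are partly hidden.

Run:
```python
from h import *
o=np.load('o1.npy',allow_pickle=True).item()
for n,p,z in [('ring',(383,291),28),('ringL',(338,291),28),('ringR',(428,291),28),('tampbase',(206,302),13),]:
    print(n,ray('wrist',np.array(p)/1.5-.17,z,o).round(1))
```

```text
ring [384.6 306.7  28. ]
ringL [384.5 276.2  28. ]
ringR [384.6 337.2  28. ]
tampbase [397.3 179.1  13. ]
```

Request:
arm_command:
  gripper: [91, 91, 91, 91, 91]
  dp:
    - [-0.36, 0, 1]
    - [0, 0.04, 1]
    - [0, 0, 1]
    - [0, 0, 1]
    - [0, 0, 1]
  twist: [0, 0, 0, 0, 0]

```text
time: 2.02
tool_pos: [385.9, 307.5, 13.9]
tcp_rot: [3.141, 0.001, -3.14]
contact_force: [0.7, 0.4, 0.6]
grip_width: 91.2
finger_force: 0.0
```

Request:
arm_command:
  gripper: [91, 55, 55, 55, 55]
  dp:
    - [0, 0, 0.28]
    - [0, 0, 0]
    - [0, 0, 0]
    - [0, 0, 0]
    - [0, 0, 0]
  twist: [0, 0, 0, 0, 0]

```text
time: 2.65
tool_pos: [386.9, 306.8, 8.0]
tcp_rot: [3.141, 0.001, -3.141]
contact_force: [-0.9, 0.3, 4.1]
grip_width: 61.5
finger_force: 30.0
```

Request:
arm_command:
  gripper: [55, 55, 55, 55, 55]
  dp:
    - [0, 0, -1]
    - [0, 0, -1]
    - [0, -1, -1]
    - [0, -1, -1]
    - [0, -1, -1]
  twist: [0, 0, 0, 0, 0]

```text
time: 3.28
tool_pos: [386.3, 230.6, 133.1]
tcp_rot: [3.142, -0.0, -3.141]
contact_force: [-0.2, 0.3, -1.3]
grip_width: 61.2
finger_force: 30.0
```

Request:
arm_command:
  gripper: [55, 55, 55, 55, 55]
  dp:
    - [-0.4, -1, 0]
    - [-0.4, -1, 0]
    - [-0.4, -1, 0]
    - [-0.4, -1, 0]
    - [-0.4, -1, 0]
  twist: [0, 0, 0, 0, 0]

```text
time: 3.9
tool_pos: [436.6, 105.6, 132.3]
tcp_rot: [3.141, 0.0, 3.142]
contact_force: [0.8, 0.8, -1.5]
grip_width: 61.5
finger_force: 30.0
```

Request:
arm_command:
  gripper: [55, 55, 55, 55, 55]
  dp:
    - [-0.4, -1, 0]
    - [-0.4, -1, 0]
    - [-0.4, -1, 0]
    - [-0.4, -1, 0]
    - [-0.4, -1, 0]
  twist: [0, 0, 0, 0, 0]

```text
time: 4.53
tool_pos: [486.6, -19.4, 132.2]
tcp_rot: [3.141, -0.0, 3.142]
contact_force: [0.3, -0.6, -0.9]
grip_width: 61.3
finger_force: 30.0
```

Request:
arm_command:
  gripper: [55, 55, 55, 55, 55]
  dp:
    - [-0.65, -0.94, 0]
    - [-0.65, -0.94, 0]
    - [-0.65, -0.94, 0]
    - [-0.65, -0.94, 0]
    - [0, 0, 0]
  twist: [0, 0, 0, 0, 0]

```text
time: 5.15
tool_pos: [552.1, -114.0, 131.9]
tcp_rot: [-3.141, 0.0, 3.14]
contact_force: [-0.7, 0.4, -1.2]
grip_width: 61.1
finger_force: 30.0
```

Run:
```python
from h import *
o=get_obs();print(o['tool_pos'],o['tcp_rot'],o['grip_width'])
np.save('o2.npy',o,allow_pickle=True)
save("wrist","w2.png",None,1.5)
```

```text
[ 552.10984996 -113.98446411  131.92123216] [-3.14137837e+00  3.25592485e-04  3.13973148e+00] 61.06930178498865
```

View pics/w2.png

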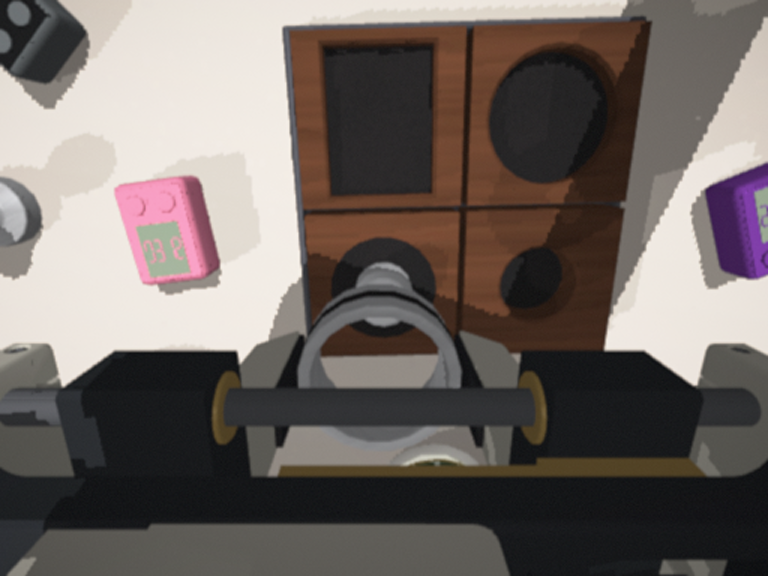

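The held ring's rim is level. The blocks read: post disc ≈(384,287), recess ≈(549,116), well ≈(531,277), pocket ≈(379,118), with pink and purple decoys to either side.

Run:
```python
from h import *
o=np.load('o2.npy',allow_pickle=True).item()
for n,p,z in [('post',(384,287),34),('well',(531,277),34),('recess',(549,116),34),('pocket',(379,118),34),('ringc',(380,368),152),('ringT',(380,284),152),('c',(466,206),34),('seamtop',(468,27),34),('edgeL',(305,211),34),('seamR',(622,204),34)]:
    print(n,ray('wrist',np.array(p)/1.5-.17,z,o).round(1))
```

```text
post [ 552.2 -110.7   34. ]
well [545.7 -16.7  34. ]
recess [450.  -16.3  34. ]
pocket [ 450.8 -113.7   34. ]
ringc [ 547.5 -113.3  152. ]
ringT [ 515.2 -113.3  152. ]
c [500.8 -60.9  34. ]
seamtop [405.  -65.4  34. ]
edgeL [ 503.6 -159.    34. ]
seamR [499.8  33.8  34. ]
```

Request:
arm_command:
  gripper: [55, 55, 55, 55, 55]
  dp:
    - [-0.12, 0.1, 0.5]
    - [0, 0, 1]
    - [0, 0, 0.8]
    - [0, 0, 0.6]
    - [0, 0, 0.4]
  twist: [0, 0, 0, 0, 0]

```text
time: 5.82
tool_pos: [554.2, -109.3, 48.7]
tcp_rot: [3.141, -0.001, -3.141]
contact_force: [0.4, -0.1, -1.6]
grip_width: 61.7
finger_force: 30.0
```

Request:
arm_command:
  gripper: [55, 55, 55, 55, 55]
  dp:
    - [0, 0, 0.1]
    - [0, 0, 0.1]
    - [0, 0, 0]
    - [0, 0, 0]
    - [0, 0, 0]
  twist: [0, 0, 0, 0, 0]

```text
time: 6.45
tool_pos: [554.7, -110.1, 45.0]
tcp_rot: [-3.142, 0.001, -3.141]
contact_force: [-0.1, -0.5, -0.7]
grip_width: 61.2
finger_force: 30.0
```

Request:
arm_command:
  gripper: [55, 55, 55, 68, 72]
  dp:
    - [0, 0, 0.06]
    - [0, 0, 0.06]
    - [0, 0, 0]
    - [0, 0, 0]
    - [0, 0, 0]
  twist: [0, 0, 0, 0, 0]

```text
time: 7.08
tool_pos: [554.6, -110.0, 41.6]
tcp_rot: [3.142, 0.0, -3.141]
contact_force: [0.2, 0.2, -0.5]
grip_width: 71.5
finger_force: 0.0
```

Request:
arm_command:
  gripper: [76, 80, 85, 91, 91]
  dp:
    - [0, 0, 0]
    - [0, 0, -0.6]
    - [0, 0, -1]
    - [0, 0, -1]
    - [0, 0, -1]
  twist: [0, 0, 0, 0, 0]

```text
time: 7.7
tool_pos: [554.8, -110.0, 133.7]
tcp_rot: [-3.141, 0.001, -3.141]
contact_force: [0.1, -0.2, 0.1]
grip_width: 90.5
finger_force: 0.0
```

Request:
arm_command:
  gripper: [91, 91, 91, 91, 91]
  dp:
    - [0.74, -0.96, 0]
    - [0.74, -0.96, 0]
    - [0.74, -0.96, 0]
    - [0.74, -0.96, 0]
    - [0.74, -0.96, 0]
  twist: [0, 0, 0, 0, 0]

```text
time: 8.32
tool_pos: [461.7, -230.9, 132.8]
tcp_rot: [-3.141, 0.001, -3.141]
contact_force: [-0.1, 0.8, 0.3]
grip_width: 91.1
finger_force: 0.0
```

Request:
arm_command:
  gripper: [91, 91, 91, 91, 91]
  dp:
    - [0.64, -0.96, 0]
    - [0.64, -0.96, 0]
    - [0.64, -0.96, 0]
    - [0.64, -0.96, 0]
    - [0, 0, 0]
  twist: [0, 0, 0, 0, 0]

```text
time: 8.95
tool_pos: [397.5, -327.5, 132.7]
tcp_rot: [-3.14, 0.001, 3.139]
contact_force: [-0.6, 0.2, 0.2]
grip_width: 91.1
finger_force: 0.0
```

Run:
```python
from h import *
o=get_obs();print(o['tool_pos'],o['tcp_rot'],o['grip_width'])
np.save('o3.npy',o,allow_pickle=True)
save("wrist","w3.png",None,1.5)
```

```text
[ 397.50349974 -327.50188518  132.65731109] [-3.14046088e+00  8.90691604e-04  3.13911051e+00] 91.08471339663288
```

View pics/w3.png

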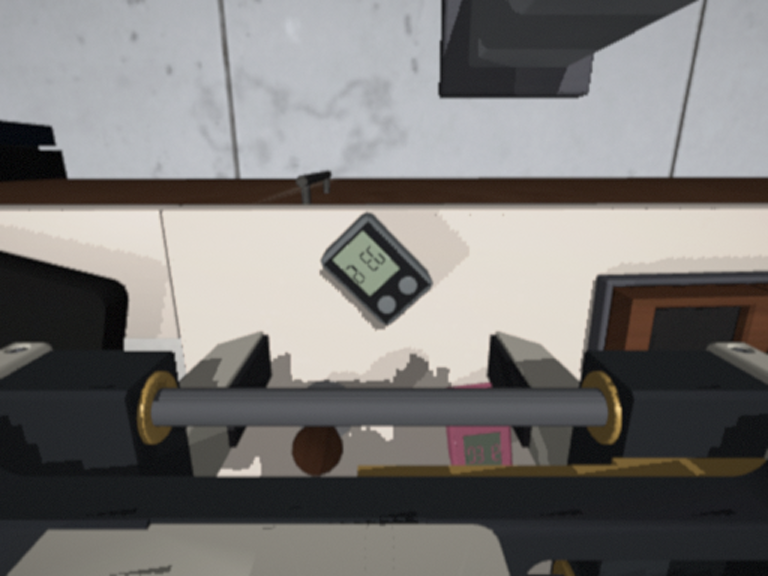

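The grey timer's top face has corners at about (368,214), (431,281), (385,321) and (323,259). Its display lies up-left of the buttons. The narrow tamper knob (317,449) and the pink decoy (480,430) are behind it.

Run:
```python
from h import *
o=np.load('o3.npy',allow_pickle=True).item()
P=[ray('wrist',np.array(p)/1.5-.17,28,o)[:2] for p in[(368,214),(431,281),(385,321),(323,259)]]
c=np.mean(P,0);print(c,[np.round(p) for p in P])
d=(P[1]+P[2]-P[0]-P[3]);e=(P[1]+P[0]-P[2]-P[3]);print(np.degrees(np.arctan2(d[1],d[0])),np.degrees(np.arctan2(e[1],e[0]))+90,np.linalg.norm(d)/2,np.linalg.norm(e)/2)
yaw=o['tcp_rot'][2];print(np.degrees(yaw))
```

```text
[ 388.00040304 -328.71542359] [array([ 352., -334.]), array([ 396., -293.]), array([ 424., -324.]), array([ 381., -364.])]
43.04939921092275 223.71858728937178 59.544749138876284 41.297318621387774
179.85778345416566
```

Request:
arm_command:
  gripper: [91, 91, 91, 91, 91]
  dp:
    - [0.36, 0, 0]
    - [0, 0, 0]
    - [0, 0, 0.4]
    - [0, 0, 0.4]
    - [0, 0, 0.4]
  twist: [-1, -1, -1, -1, -1]

```text
time: 9.62
tool_pos: [389.9, -325.0, 101.9]
tcp_rot: [-3.141, 0.001, -2.701]
contact_force: [0.7, 0.1, -0.1]
grip_width: 91.3
finger_force: 0.0
```

Request:
arm_command:
  gripper: [91, 91, 91, 91, 91]
  dp:
    - [0, 0, 0.5]
    - [0, 0, 0.5]
    - [0, 0, 0.5]
    - [0, 0, 0.5]
    - [0, 0, 0.5]
  twist: [-1, -1, -1, -0.9, 0]

```text
time: 10.25
tool_pos: [399.3, -315.5, 38.3]
tcp_rot: [-3.14, -0.029, -2.382]
contact_force: [-0.8, -0.0, 0.8]
grip_width: 91.1
finger_force: 0.0
```

Run:
```python
from h import *
o=get_obs();print(o['tool_pos'],o['tcp_rot'],o['joint_positions'].round(3),o['dq'].round(3))
```

```text
[ 399.3320113  -315.4768382    38.29872753] [-3.13999087 -0.02898123 -2.38215375] [-0.801  0.55   1.793 -0.041  0.798 -3.103] [-0.033  0.165  0.079 -0.001 -0.246  0.005]
```

The last joint is at its limit, so I'll turn the tool half a turn the other way, which gives the same grasp.

Request:
arm_command:
  gripper: [91, 91, 91, 91, 91]
  dp:
    - [0, 0, -1]
    - [0, 0, -1]
    - [0, 0, -1]
    - [0, 0, 0]
    - [0, 0, 0]
  twist: [1, 1, 1, 1, 1]

```text
time: 10.88
tool_pos: [400.0, -315.1, 113.9]
tcp_rot: [-3.127, -0.025, -2.825]
contact_force: [1.2, -0.1, -1.0]
grip_width: 90.9
finger_force: 0.0
```

Request:
arm_command:
  gripper: [91, 91, 91, 91, 91]
  dp:
    - [0, 0, 0]
    - [0, 0, 0]
    - [0, 0, 0]
    - [0, 0, 0]
    - [0, 0, 0]
  twist: [1, 1, 1, 1, 1]

```text
time: 11.5
tool_pos: [399.9, -315.0, 113.4]
tcp_rot: [-3.119, -0.017, 3.022]
contact_force: [0.2, 0.9, -0.0]
grip_width: 91.0
finger_force: 0.0
```

Request:
arm_command:
  gripper: [91, 91, 91, 91, 91]
  dp:
    - [0, 0, 0]
    - [0, 0, 0]
    - [0, 0, 0]
    - [0, 0, 0]
    - [0, 0, 0]
  twist: [1, 1, 1, 1, 1]

```text
time: 12.12
tool_pos: [399.9, -314.9, 113.4]
tcp_rot: [-3.114, -0.006, 2.586]
contact_force: [0.1, 0.1, 0.0]
grip_width: 90.6
finger_force: 0.0
```

Request:
arm_command:
  gripper: [91, 91, 91, 91, 91]
  dp:
    - [0, 0, 0]
    - [0, 0, 0]
    - [0, 0, 0]
    - [0, 0, 0]
    - [0, 0, 0]
  twist: [1, 1, 1, 1, 1]

```text
time: 12.75
tool_pos: [399.8, -315.0, 113.4]
tcp_rot: [-3.114, 0.006, 2.15]
contact_force: [-0.7, -0.3, -0.6]
grip_width: 91.0
finger_force: 0.0
```

Request:
arm_command:
  gripper: [91, 91, 91, 91, 91]
  dp:
    - [0, 0, 0]
    - [0, 0, 0]
    - [0, 0, 0]
    - [0, 0, 0]
    - [0, 0, 0]
  twist: [1, 1, 1, 1, 1]

```text
time: 13.38
tool_pos: [399.8, -315.0, 113.4]
tcp_rot: [-3.119, 0.018, 1.714]
contact_force: [-0.7, 0.2, -0.2]
grip_width: 91.2
finger_force: 0.0
```

Request:
arm_command:
  gripper: [91, 91, 91, 91, 91]
  dp:
    - [0, 0, 0]
    - [0, 0, 0]
    - [0, 0, 0]
    - [0, 0, 0]
    - [0, 0, 0]
  twist: [1, 1, 1, 1, 1]

```text
time: 14.0
tool_pos: [399.9, -314.9, 113.4]
tcp_rot: [-3.128, 0.025, 1.277]
contact_force: [0.8, 0.1, 0.2]
grip_width: 90.6
finger_force: 0.0
```

Request:
arm_command:
  gripper: [91, 91, 91, 91, 91]
  dp:
    - [0, 0, 0]
    - [0, 0, 0]
    - [0, 0, 0]
    - [0, 0, 0]
    - [0, 0, 0]
  twist: [1, 1, 1, 1, 0]

```text
time: 14.62
tool_pos: [399.8, -315.0, 113.4]
tcp_rot: [-3.138, 0.029, 0.932]
contact_force: [-0.4, -0.6, -0.2]
grip_width: 91.2
finger_force: 0.0
```

```bash
cat >> h.py <<'E'
def go(x,y,z,yawdeg=None):
    o=get_obs();T=R.from_euler('xyz',o['tcp_rot'])
    d=T.inv().apply(np.array([x,y,z])-o['tool_pos'])/25
    yw=np.degrees(o['tcp_rot'][2]);print('pos',o['tool_pos'].round(1),o['tcp_rot'].round(3),'q6',o['joint_positions'][5].round(2))
    print('units',d.round(2),'' if yawdeg is None else -(((yawdeg-yw+180)%360)-180)/5)
E
python3 -c "
from h import *
go(388.5,-328.5,12,44.5)"
```

```text
pos [ 399.8 -315.   113.4] [-3.138  0.029  0.932] q6 -0.14
units [-0.59 -0.03  4.07] 1.7799342229252146
```

Request:
arm_command:
  gripper: [91, 91, 91, 91, 91]
  dp:
    - [-0.59, 0, 0.4]
    - [0, 0, 0.5]
    - [0, 0, 0.8]
    - [0, 0, 0.7]
    - [0, 0, 0.4]
  twist: [0.9, 0.88, 0, 0, 0]

```text
time: 15.25
tool_pos: [389.3, -328.2, 43.1]
tcp_rot: [-3.141, 0.029, 0.778]
contact_force: [0.5, 0.7, 0.1]
grip_width: 90.8
finger_force: 0.0
```

```bash
python3 -c "
from h import *
go(388.5,-328.5,12,44.5);save('wrist','w4.png',None,1.3)"
```

```text
pos [ 389.3 -328.2   43.1] [-3.141  0.029  0.778] q6 -0.01
units [ 0.   -0.01  1.24] 0.009572313325713821
```

View pics/w4.png

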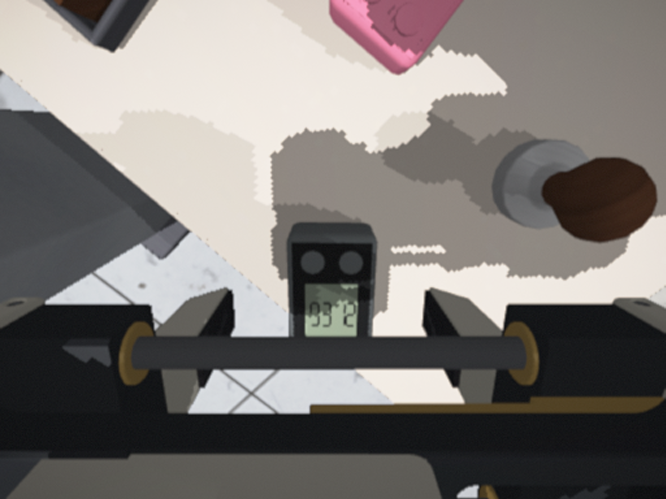

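The timer sits square and centred between the fingers, at about (332,290). The narrow tamper at (560,190) is clear.

Request:
arm_command:
  gripper: [91, 91, 91, 75, 38]
  dp:
    - [0, 0, 0.6]
    - [0, 0, 0.64]
    - [0, 0, 0]
    - [0, 0, 0]
    - [0, 0, 0]
  twist: [0, 0, 0, 0, 0]

```text
time: 15.92
tool_pos: [389.2, -329.4, 13.3]
tcp_rot: [3.14, 0.029, 0.776]
contact_force: [0.3, -0.0, 0.0]
grip_width: 75.5
finger_force: 0.0
```

Request:
arm_command:
  gripper: [38, 38, 38, 38, 38]
  dp:
    - [0, 0, 0]
    - [0, 0, 0]
    - [0, 0, 0]
    - [0, 0, 0]
    - [0, 0, -0.5]
  twist: [0, 0, 0, 0, 0]

```text
time: 16.55
tool_pos: [388.6, -328.3, 25.0]
tcp_rot: [-3.14, 0.029, 0.776]
contact_force: [0.0, -0.2, -0.7]
grip_width: 45.9
finger_force: 30.0
```

Request:
arm_command:
  gripper: [38, 38, 38, 38, 38]
  dp:
    - [0, 0, -1]
    - [0, 0, -1]
    - [0, 0, -1]
    - [0, 0, 0]
    - [0, 0, 0]
  twist: [0, 1, 1, 1, 1]

```text
time: 17.18
tool_pos: [390.8, -327.3, 101.5]
tcp_rot: [3.13, 0.027, 0.424]
contact_force: [-0.2, 0.9, -1.4]
grip_width: 45.6
finger_force: 30.0
```

Request:
arm_command:
  gripper: [38, 38, 38, 38, 38]
  dp:
    - [0, 0.2, 0]
    - [0, 0.4, 0]
    - [0, 0.6, 0]
    - [0, 0.8, 0]
    - [0, 0.8, 0]
  twist: [1, 1, 1, 1, 0.7]

```text
time: 17.8
tool_pos: [404.8, -395.9, 102.2]
tcp_rot: [3.121, 0.021, 0.015]
contact_force: [0.3, 0.1, -1.3]
grip_width: 46.0
finger_force: 30.0
```

```bash
python3 -c "
from h import *
go(452,-113,95,1)"
```

```text
pos [ 404.8 -395.9  102.2] [3.121 0.021 0.015] q6 0.68
units [ 2.060e+00 -1.129e+01  1.000e-02] -0.027857228686440295
```

Request:
arm_command:
  gripper: [38, 38, 38, 38, 38]
  dp:
    - [0.2, -1, 0]
    - [0.2, -1, 0]
    - [0.2, -1, 0]
    - [0.2, -1, 0]
    - [0.2, -1, 0]
  twist: [0, 0, 0, 0, 0]

```text
time: 18.42
tool_pos: [427.6, -269.2, 99.0]
tcp_rot: [3.121, 0.021, 0.017]
contact_force: [0.3, -0.4, -0.9]
grip_width: 45.9
finger_force: 30.0
```

Request:
arm_command:
  gripper: [38, 38, 38, 38, 38]
  dp:
    - [0.2, -1, 0]
    - [0.2, -1, 0]
    - [0.2, -1, 0]
    - [0.2, -1, 0]
    - [0.2, -1, 0]
  twist: [0, 0, 0, 0, 0]

```text
time: 19.05
tool_pos: [450.4, -143.8, 95.9]
tcp_rot: [3.121, 0.02, 0.017]
contact_force: [0.1, -0.9, -0.3]
grip_width: 45.6
finger_force: 30.0
```

Request:
arm_command:
  gripper: [38, 38, 38, 38, 38]
  dp:
    - [0, -0.7, 0]
    - [0, -0.6, 0]
    - [0, 0, 0]
    - [0, 0, 0.5]
    - [0, 0, 0]
  twist: [0, 0, 0, 0, 0]

```text
time: 19.68
tool_pos: [448.7, -112.8, 80.9]
tcp_rot: [3.122, 0.023, 0.016]
contact_force: [0.6, 0.4, -1.2]
grip_width: 46.1
finger_force: 30.0
```

```bash
python3 -c "
from h import *
go(452,-113.5,38,1);np.save('o5.npy',get_obs(),allow_pickle=True);save('wrist','w5.png',None,1.5)"
```

```text
pos [ 448.7 -112.8   80.9] [3.122 0.023 0.016] q6 1.18
units [ 0.17 -0.    1.71] -0.014700461713584901
```

View pics/w5.png

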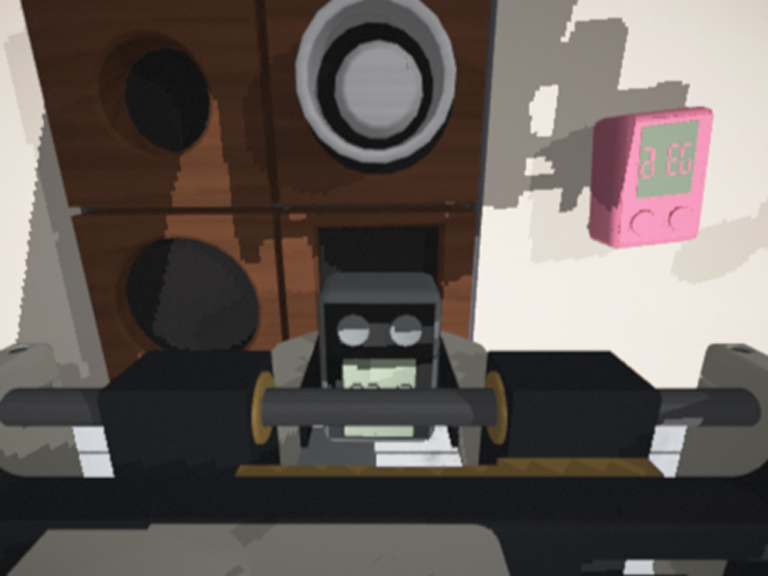

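The ring sits flat around the post at (375,80). The timer is held squarely over the pocket, whose far edge is at about (380,227).

```bash
python3 -c "
from h import *
o=np.load('o5.npy',allow_pickle=True).item()
for n,p,z in [('pocketfarL',(318,227),34),('pocketfarR',(441,226),34),('timerfarL',(322,303),98),('tR',(438,303),98),('timertop',(380,276),90),('ring',(376,80),62),('recess',(190,297),34),('well',(154,97),34)]:
    print(n,ray('wrist',np.array(p)/1.5-.17,z,o).round(1))"
```

```text
pocketfarL [493.9 -82.9  34. ]
pocketfarR [ 495.2 -143.3   34. ]
timerfarL [478.1 -91.4  98. ]
tR [ 478.4 -132.8   98. ]
timertop [ 485.9 -112.1   90. ]
ring [ 555.7 -110.    62. ]
recess [456.9 -16.3  34. ]
well [551. -12.  34.]
```

Request:
arm_command:
  gripper: [38, 38, 38, 38, 38]
  dp:
    - [0.17, 0, 0.4]
    - [0, 0, 0.4]
    - [0, 0, 0.4]
    - [0, 0, 0.3]
    - [0, 0, 0]
  twist: [0, 0, 0, 0, 0]

```text
time: 20.35
tool_pos: [452.5, -113.0, 43.8]
tcp_rot: [3.122, 0.022, 0.017]
contact_force: [-0.1, -1.1, -1.5]
grip_width: 45.8
finger_force: 30.0
```

Request:
arm_command:
  gripper: [38, 38, 38, 38, 38]
  dp:
    - [0, 0, 0.08]
    - [0, 0, 0.06]
    - [0, 0, 0.06]
    - [0, 0, 0]
    - [0, 0, 0]
  twist: [0, 0, 0, 0, 0]

```text
time: 20.98
tool_pos: [453.0, -113.3, 39.6]
tcp_rot: [3.121, 0.021, 0.017]
contact_force: [0.7, -0.5, -0.7]
grip_width: 46.0
finger_force: 30.0
```

Request:
arm_command:
  gripper: [38, 38, 38, 50, 60]
  dp:
    - [0, 0, 0.06]
    - [0, 0, 0.02]
    - [0, 0, 0]
    - [0, 0, 0]
    - [0, 0, 0]
  twist: [0, 0, 0, 0, 0]

```text
time: 21.6
tool_pos: [452.8, -113.3, 37.5]
tcp_rot: [3.121, 0.021, 0.017]
contact_force: [0.1, 0.3, 0.6]
grip_width: 55.6
finger_force: 0.0
```

Request:
arm_command:
  gripper: [66, 70, 80, 91, 91]
  dp:
    - [0, 0, 0]
    - [0, 0, -0.6]
    - [0, 0, -1]
    - [0, 0, -1]
    - [0, 0, -1]
  twist: [0, 0, 0, 0, 0]

```text
time: 22.22
tool_pos: [454.5, -111.3, 128.0]
tcp_rot: [3.121, 0.021, 0.017]
contact_force: [-0.0, 0.1, -0.1]
grip_width: 90.4
finger_force: 0.0
```

```bash
python3 -c "
from h import *
go(399.5,176,170,0)"
```

```text
pos [ 454.5 -111.3  128. ] [3.121 0.021 0.017] q6 1.19
units [ -2.04 -11.49  -1.87] 0.19424561945127722
```

Request:
arm_command:
  gripper: [91, 91, 91, 91, 91]
  dp:
    - [-0.2, -1, -0.2]
    - [-0.2, -1, -0.2]
    - [-0.2, -1, -0.2]
    - [-0.2, -1, -0.2]
    - [-0.2, -1, -0.2]
  twist: [0, 0, 0, 0, 0]

```text
time: 22.85
tool_pos: [427.7, 14.4, 150.4]
tcp_rot: [3.121, 0.021, 0.017]
contact_force: [0.7, -0.4, -0.7]
grip_width: 91.2
finger_force: 0.0
```

Request:
arm_command:
  gripper: [91, 91, 91, 91, 91]
  dp:
    - [-0.2, -1, -0.2]
    - [-0.2, -1, -0.2]
    - [-0.2, -1, -0.2]
    - [-0.2, -1, -0.2]
    - [-0.2, -1, -0.2]
  twist: [0, 0, 0, 0, 0]

```text
time: 23.48
tool_pos: [401.0, 139.4, 173.3]
tcp_rot: [3.121, 0.021, 0.017]
contact_force: [0.5, -0.3, -0.3]
grip_width: 91.1
finger_force: 0.0
```

Request:
arm_command:
  gripper: [91, 91, 91, 91, 91]
  dp:
    - [0, -0.8, 0]
    - [0, -0.69, 0]
    - [0, 0, 0]
    - [0, 0, 0]
    - [0, 0, 0]
  twist: [0, 0, 0, 0, 0]

```text
time: 24.1
tool_pos: [400.7, 175.3, 172.5]
tcp_rot: [3.121, 0.021, 0.016]
contact_force: [0.2, 0.2, 0.4]
grip_width: 90.6
finger_force: 0.0
```

```bash
python3 -c "
from h import *
go(399.5,176,43);np.save('o6.npy',get_obs(),allow_pickle=True);save('wrist','w6.png',None,1.5)"
```

```text
pos [400.7 175.3 172.5] [3.121 0.021 0.016] q6 1.81
units [ 0.06 -0.14  5.18]
```

View pics/w6.png

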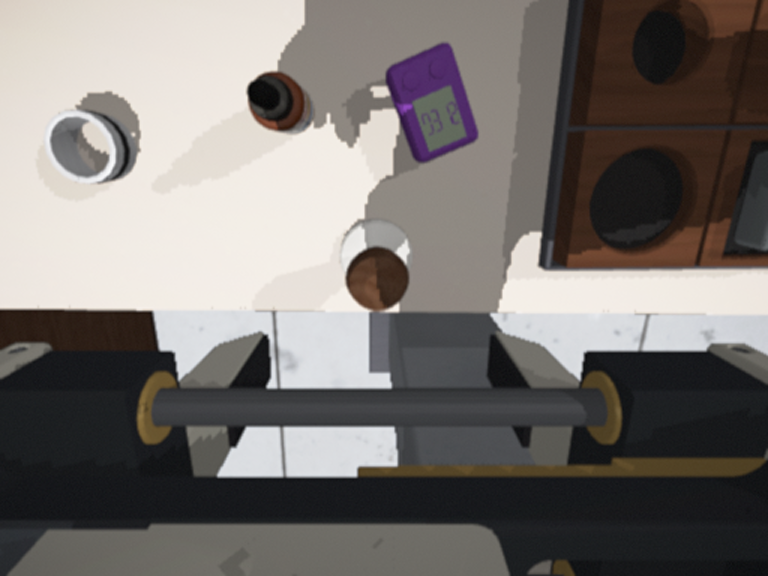

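The tamper handle's round outline is centred at (377,278), with its base behind at (375,248). The bottle's shoulder is at about (278,103) and the bulb at (263,95).

```bash
python3 -c "
from h import *
o=np.load('o6.npy',allow_pickle=True).item()
for n,p,z in [('handle',(377,278),66),('base',(375,251),13),('bottle',(277,103),55),('bulb',(263,95),98),('recess',(638,198),34)]:
    print(n,ray('wrist',np.array(p)/1.5-.17,z,o).round(1))
go(403,175,43)"
```

```text
handle [402.2 174.5  66. ]
base [408.1 175.2  13. ]
bottle [508.6 236.3  55. ]
bulb [508.  234.4  98. ]
recess [453.5 -10.2  34. ]
pos [400.8 175.4 172.6] [3.121 0.021 0.016] q6 1.81
units [ 0.2  -0.09  5.18]
```

Request:
arm_command:
  gripper: [91, 91, 91, 91, 91]
  dp:
    - [0.16, -0.09, 1]
    - [0, 0, 1]
    - [0, 0, 1]
    - [0, 0, 1]
    - [0, 0, 0.8]
  twist: [0, 0, 0, 0, 0]

```text
time: 24.78
tool_pos: [402.1, 175.2, 51.6]
tcp_rot: [3.121, 0.021, 0.016]
contact_force: [1.2, 0.0, 0.6]
grip_width: 91.3
finger_force: 0.0
```

Request:
arm_command:
  gripper: [91, 70, 34, 34, 34]
  dp:
    - [0, 0, 0.36]
    - [0, 0, 0]
    - [0, 0, 0]
    - [0, 0, 0]
    - [0, 0, 0]
  twist: [0, 0, 0, 0, 0]

```text
time: 25.4
tool_pos: [402.3, 175.6, 43.9]
tcp_rot: [3.121, 0.02, 0.017]
contact_force: [-0.2, 0.3, -0.0]
grip_width: 55.8
finger_force: 0.0
```

Request:
arm_command:
  gripper: [34, 34, 34, 34, 34]
  dp:
    - [0, 0, 0]
    - [0, 0, 0]
    - [0, 0, -0.2]
    - [0, 0, -0.5]
    - [0, 0, -0.5]
  twist: [0, 0, 0, 0, 0]

```text
time: 26.02
tool_pos: [402.6, 176.2, 74.3]
tcp_rot: [3.121, 0.021, 0.017]
contact_force: [-0.2, -0.3, -3.3]
grip_width: 39.8
finger_force: 30.0
```

Request:
arm_command:
  gripper: [34, 34, 34, 34, 34]
  dp:
    - [0, 0, -0.6]
    - [0.2, 0.4, -0.5]
    - [0.3, 0.8, 0]
    - [0.3, 0.9, 0]
    - [0.3, 0.9, 0]
  twist: [0, 0, 0, 0, 0]

```text
time: 26.65
tool_pos: [432.6, 101.0, 102.6]
tcp_rot: [3.121, 0.02, 0.017]
contact_force: [0.8, -0.4, -3.9]
grip_width: 39.7
finger_force: 30.0
```

Request:
arm_command:
  gripper: [34, 34, 34, 34, 34]
  dp:
    - [0.3, 0.9, 0]
    - [0.3, 0.9, 0]
    - [0.2, 0.9, 0]
    - [0, 0.9, 0]
    - [0, 0.6, 0]
  twist: [0, 0, 0, 0, 0]

```text
time: 27.28
tool_pos: [454.0, -3.8, 104.1]
tcp_rot: [3.121, 0.021, 0.016]
contact_force: [0.4, -0.3, -3.0]
grip_width: 40.0
finger_force: 30.0
```

Request:
arm_command:
  gripper: [34, 34, 34, 34, 34]
  dp:
    - [0, 0.4, 0]
    - [0, 0, 0]
    - [0, 0, 0]
    - [0, 0, 0]
    - [0, 0, 0]
  twist: [0, 0, 0, 0, 0]

```text
time: 27.9
tool_pos: [454.0, -12.0, 103.9]
tcp_rot: [3.121, 0.021, 0.018]
contact_force: [0.3, 0.2, -4.6]
grip_width: 39.2
finger_force: 30.0
```

```bash
python3 -c "
from h import *
go(450.5,-13.5,65.5);np.save('o7.npy',get_obs(),allow_pickle=True);save('wrist','w7.png',None,1.5)"
```

```text
pos [454.  -12.  103.9] [3.121 0.021 0.018] q6 1.39
units [-0.11  0.03  1.54]
```

View pics/w7.png

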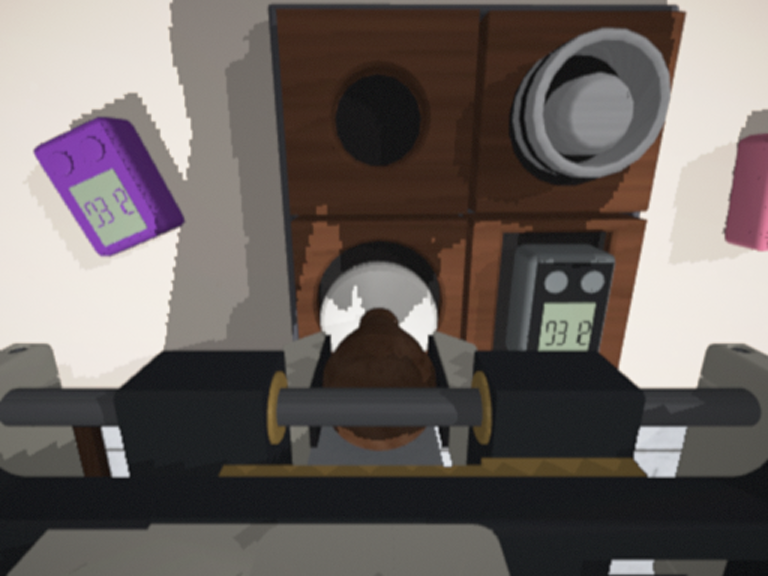

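The timer lies level in its pocket at (565,300) and the ring is level on its post. The tamper base is centred at about (378,318) over the recess, whose far edge is at (381,241).

```bash
python3 -c "
from h import *
o=np.load('o7.npy',allow_pickle=True).item()
for n,p,z in [('recfar',(381,241),34),('baseL',(318,318),73),('baseR',(438,318),73),('basefar',(378,261),73),('well',(379,117),34)]:
    print(n,ray('wrist',np.array(p)/1.5-.17,z,o).round(1))"
```

```text
recfar [487.9 -13.8  34. ]
baseL [457.7  17.2  73. ]
baseR [458.3 -41.2  73. ]
basefar [486.6 -11.4  73. ]
well [551.7 -11.6  34. ]
```

Request:
arm_command:
  gripper: [34, 34, 34, 34, 34]
  dp:
    - [-0.23, 0.03, 0.2]
    - [0, 0, 0.4]
    - [0, 0, 0.4]
    - [0, 0, 0.3]
    - [0, 0, 0.1]
  twist: [0, 0, 0, 0, 0]

```text
time: 28.58
tool_pos: [447.3, -13.9, 68.3]
tcp_rot: [3.121, 0.022, 0.017]
contact_force: [-0.8, 0.9, -3.1]
grip_width: 39.4
finger_force: 30.0
```

Request:
arm_command:
  gripper: [34, 34, 34, 34, 34]
  dp:
    - [0, 0, 0.05]
    - [0, 0, 0.05]
    - [0, 0, 0]
    - [0, 0, 0]
    - [0, 0, 0]
  twist: [0, 0, 0, 0, 0]

```text
time: 29.2
tool_pos: [447.6, -14.0, 66.7]
tcp_rot: [3.121, 0.021, 0.017]
contact_force: [0.4, 0.4, -3.3]
grip_width: 39.6
finger_force: 30.0
```

Just above the floor; lower in tiny steps until the weight comes off.

Request:
arm_command:
  gripper: [34, 34, 34, 34, 34]
  dp:
    - [0, 0, 0.05]
    - [0, 0, 0.04]
    - [0, 0, 0]
    - [0, 0, 0]
    - [0, 0, 0]
  twist: [0, 0, 0, 0, 0]

```text
time: 29.82
tool_pos: [448.2, -14.4, 65.5]
tcp_rot: [3.12, 0.019, 0.017]
contact_force: [-2.7, -1.4, 8.3]
grip_width: 39.5
finger_force: 30.0
```

Request:
arm_command:
  gripper: [38, 44, 50, 56, 64]
  dp:
    - [0, 0, 0]
    - [0, 0, 0]
    - [0, 0, 0]
    - [0, 0, 0]
    - [0, 0, 0]
  twist: [0, 0, 0, 0, 0]

```text
time: 30.45
tool_pos: [447.5, -14.0, 64.2]
tcp_rot: [3.121, 0.021, 0.017]
contact_force: [0.1, -0.0, 0.4]
grip_width: 61.4
finger_force: 0.0
```

Request:
arm_command:
  gripper: [70, 70, 80, 80, 80]
  dp:
    - [0, 0, 0]
    - [0, 0, -0.6]
    - [0, 0, -1]
    - [0, 0, -1]
    - [0, 0, -1]
  twist: [0, 0, 0, 0, 0]

```text
time: 31.08
tool_pos: [449.2, -12.1, 155.0]
tcp_rot: [3.121, 0.021, 0.017]
contact_force: [-0.1, -0.0, -0.2]
grip_width: 80.0
finger_force: 0.0
```

```bash
python3 -c "
from h import *
go(508,235,165)"
```

```text
pos [449.2 -12.1 155. ] [3.121 0.021 0.017] q6 1.39
units [ 2.51 -9.83 -0.66]
```

Request:
arm_command:
  gripper: [80, 80, 80, 80, 80]
  dp:
    - [0, 0, -0.4]
    - [0, 0, 0]
    - [0, 0, 0]
    - [0, 0, 0]
    - [0, 0, 0]
  twist: [-1, -1, -1, -1, -1]

```text
time: 31.7
tool_pos: [449.4, -12.0, 164.2]
tcp_rot: [3.132, 0.028, 0.456]
contact_force: [-0.0, 0.6, -1.0]
grip_width: 80.0
finger_force: 0.0
```

Request:
arm_command:
  gripper: [80, 80, 80, 80, 80]
  dp:
    - [0, 0, 0]
    - [0, 0, 0]
    - [0, 0, 0]
    - [0, 0, 0]
    - [0, 0, 0]
  twist: [-1, -1, -1, -1, -1]

```text
time: 32.33
tool_pos: [449.4, -11.9, 164.2]
tcp_rot: [-3.139, 0.029, 0.893]
contact_force: [-0.5, 0.8, -0.5]
grip_width: 79.8
finger_force: 0.0
```

Request:
arm_command:
  gripper: [80, 80, 80, 80, 80]
  dp:
    - [0, 0, 0]
    - [0, 0, 0]
    - [0, 0, 0]
    - [0, 0, 0]
    - [0, 0, 0]
  twist: [-1, -1, -1, -1, -1]

```text
time: 32.95
tool_pos: [449.4, -12.0, 164.2]
tcp_rot: [-3.126, 0.025, 1.329]
contact_force: [-0.5, -0.5, -0.1]
grip_width: 80.4
finger_force: 0.0
```

Request:
arm_command:
  gripper: [80, 80, 80, 80, 80]
  dp:
    - [0, 0, 0]
    - [0, 0, 0]
    - [0, 0, 0]
    - [0, 0, 0]
    - [0, 0, 0]
  twist: [-1, -1, -1, -1, -1]

```text
time: 33.58
tool_pos: [449.4, -11.9, 164.2]
tcp_rot: [-3.117, 0.016, 1.766]
contact_force: [-0.5, -0.4, 0.4]
grip_width: 79.8
finger_force: 0.0
```

Request:
arm_command:
  gripper: [80, 80, 80, 80, 80]
  dp:
    - [0, 0, 0]
    - [0, 0, 0]
    - [0, 0, 0]
    - [0, 0, 0]
    - [0, 0, 0]
  twist: [-1, -1, -1, -1, -1]

```text
time: 34.2
tool_pos: [449.5, -11.9, 164.2]
tcp_rot: [-3.113, 0.005, 2.202]
contact_force: [0.7, -0.1, -0.1]
grip_width: 80.0
finger_force: 0.0
```

Request:
arm_command:
  gripper: [80, 80, 80, 80, 80]
  dp:
    - [0, 0, 0]
    - [0, 0, 0]
    - [0, 0, 0]
    - [0, 0, 0]
    - [0, 0, 0]
  twist: [-1, -1, -1, -1, -1]

```text
time: 34.83
tool_pos: [449.4, -11.9, 164.2]
tcp_rot: [-3.113, -0.008, 2.638]
contact_force: [-0.6, 0.5, 0.2]
grip_width: 80.3
finger_force: 0.0
```

Request:
arm_command:
  gripper: [80, 80, 80, 80, 80]
  dp:
    - [0, 0, 0]
    - [0, 0, 0]
    - [0, 0, 0]
    - [0, 0, 0]
    - [0, 0, 0]
  twist: [-1, -1, -1, -1, -1]

```text
time: 35.45
tool_pos: [449.4, -11.9, 164.2]
tcp_rot: [-3.119, -0.019, 3.074]
contact_force: [-0.3, 0.4, -0.3]
grip_width: 80.3
finger_force: 0.0
```

```bash
python3 -c "
from h import *
go(495,235,165,180)"
```

```text
pos [449.4 -11.9 164.2] [-3.119 -0.019  3.074] q6 -1.67
units [-1.15  9.97 -0.28] -0.771772974395003
```

Request:
arm_command:
  gripper: [80, 80, 80, 80, 80]
  dp:
    - [-0.15, 1, 0]
    - [-0.15, 1, 0]
    - [-0.15, 1, 0]
    - [-0.15, 1, 0]
    - [-0.15, 1, 0]
  twist: [0, 0, 0, 0, 0]

```text
time: 36.08
tool_pos: [477.0, 112.2, 161.0]
tcp_rot: [-3.119, -0.019, 3.071]
contact_force: [0.9, 0.6, -0.4]
grip_width: 79.8
finger_force: 0.0
```

Request:
arm_command:
  gripper: [80, 80, 80, 80, 80]
  dp:
    - [-0.25, 1, 0]
    - [-0.25, 1, 0]
    - [-0.25, 1, 0]
    - [-0.17, 1, 0]
    - [0, 0.97, 0]
  twist: [0, 0, 0, 0, 0]

```text
time: 36.7
tool_pos: [508.7, 234.5, 157.6]
tcp_rot: [-3.119, -0.019, 3.071]
contact_force: [0.3, 0.3, 0.7]
grip_width: 80.1
finger_force: 0.0
```

```bash
python3 -c "
from h import *
capture('wrist')
go(508,235,70);np.save('o8.npy',get_obs(),allow_pickle=True);save('wrist','w8.png',None,1.5)"
```

```text
pos [508.5 237.  157.5] [-3.121 -0.019  3.073] q6 -1.19
units [-0.05 -0.01  3.5 ]
```

View pics/w8.png

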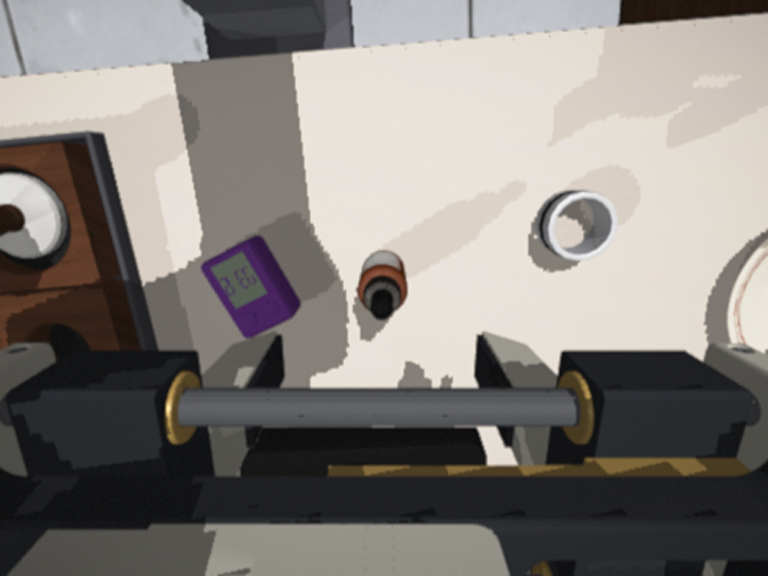

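The bottle stands between the fingers, shoulder at about (382,287) and bulb at (381,305). The narrow ring (578,226) is well clear, and the tamper is in its recess at left.

```bash
python3 -c "
from h import *
o=np.load('o8.npy',allow_pickle=True).item()
for n,p,z in [('shoulder',(382,287),55),('bulb',(381,304),98)]:
    print(n,ray('wrist',np.array(p)/1.5-.17,z,o).round(1))
go(507,235.5,34)"
```

```text
shoulder [508.1 237.   55. ]
bulb [505.7 237.3  98. ]
pos [508.4 235.5 157.5] [-3.12  -0.019  3.074] q6 -1.19
units [-0.04  0.1   4.94]
```

Request:
arm_command:
  gripper: [80, 80, 80, 80, 80]
  dp:
    - [-0.05, 0.11, 0.9]
    - [0, 0, 1]
    - [0, 0, 1]
    - [0, 0, 1]
    - [0, 0, 0.5]
  twist: [0, 0, 0, 0, 0]

```text
time: 37.42
tool_pos: [507.0, 233.1, 46.6]
tcp_rot: [-3.118, -0.021, 3.071]
contact_force: [-0.2, 0.6, 0.2]
grip_width: 79.9
finger_force: 0.0
```

Request:
arm_command:
  gripper: [80, 80, 80, 80, 70]
  dp:
    - [0, 0, 0.2]
    - [0, 0, 0.15]
    - [0, 0, 0.1]
    - [0, 0, 0]
    - [0, 0, 0]
  twist: [0, 0, 0, 0, 0]

```text
time: 38.05
tool_pos: [507.7, 233.9, 37.0]
tcp_rot: [-3.119, -0.018, 3.071]
contact_force: [0.6, 0.1, 0.3]
grip_width: 73.8
finger_force: 0.0
```

Request:
arm_command:
  gripper: [70, 70, 40, 25, 25]
  dp:
    - [0, 0.04, 0.06]
    - [0, 0.04, 0.06]
    - [0, 0, 0]
    - [0, 0, 0]
    - [0, 0, 0]
  twist: [0, 0, 0, 0, 0]

```text
time: 38.67
tool_pos: [507.6, 235.7, 33.6]
tcp_rot: [-3.119, -0.019, 3.071]
contact_force: [-0.0, -0.8, -0.5]
grip_width: 44.2
finger_force: 0.0
```

Request:
arm_command:
  gripper: [25, 25, 25, 25, 25]
  dp:
    - [0, 0, 0]
    - [0, 0, 0]
    - [0, 0, 0]
    - [0, 0, -0.2]
    - [0, 0, -0.4]
  twist: [0, 0, 0, 0, 0]

```text
time: 39.3
tool_pos: [507.6, 235.9, 48.8]
tcp_rot: [-3.119, -0.02, 3.071]
contact_force: [0.1, 1.1, -0.2]
grip_width: 31.9
finger_force: 29.8
```

Request:
arm_command:
  gripper: [25, 25, 25, 25, 25]
  dp:
    - [0, 0, -0.8]
    - [0, 0, -1]
    - [0, -0.4, -0.6]
    - [0, -0.7, 0]
    - [0, -0.9, 0]
  twist: [0, 0, 0, 0, 0]

```text
time: 39.92
tool_pos: [504.9, 185.9, 109.1]
tcp_rot: [-3.119, -0.02, 3.072]
contact_force: [0.1, -0.3, -1.4]
grip_width: 32.1
finger_force: 29.8
```

```bash
python3 -c "
from h import *
go(550.5,-11.5,105,180)"
```

```text
pos [504.9 185.9 109.1] [-3.119 -0.02   3.072] q6 -1.27
units [-2.37 -7.75  0.29] -0.8022591530839918
```

Request:
arm_command:
  gripper: [25, 25, 25, 25, 25]
  dp:
    - [-0.25, -0.9, 0]
    - [-0.25, -0.9, 0]
    - [-0.25, -0.9, 0]
    - [-0.3, -0.9, 0]
    - [-0.3, -0.9, 0]
  twist: [0, 0, 0, 0, 0]

```text
time: 40.55
tool_pos: [530.5, 70.8, 110.5]
tcp_rot: [-3.119, -0.021, 3.071]
contact_force: [0.3, 0.4, -0.7]
grip_width: 31.7
finger_force: 29.8
```

Request:
arm_command:
  gripper: [25, 25, 25, 25, 25]
  dp:
    - [-0.3, -0.9, 0]
    - [-0.4, -0.9, 0]
    - [-0.3, -0.9, 0]
    - [0, -0.4, 0]
    - [0, 0, 0]
  twist: [0, 0, 0, 0, 0]

```text
time: 41.18
tool_pos: [550.0, -6.9, 112.2]
tcp_rot: [-3.119, -0.021, 3.07]
contact_force: [0.5, 0.6, -1.7]
grip_width: 32.1
finger_force: 29.8
```

```bash
python3 -c "
from h import *
capture('wrist')
go(550.5,-11.5,47);np.save('o9.npy',get_obs(),allow_pickle=True);save('wrist','w9.png',None,1.5)"
```

```text
pos [550.2  -6.2 112.4] [-3.12  -0.02   3.071] q6 -1.62
units [-0.08 -0.15  2.62]
```

View pics/w9.png

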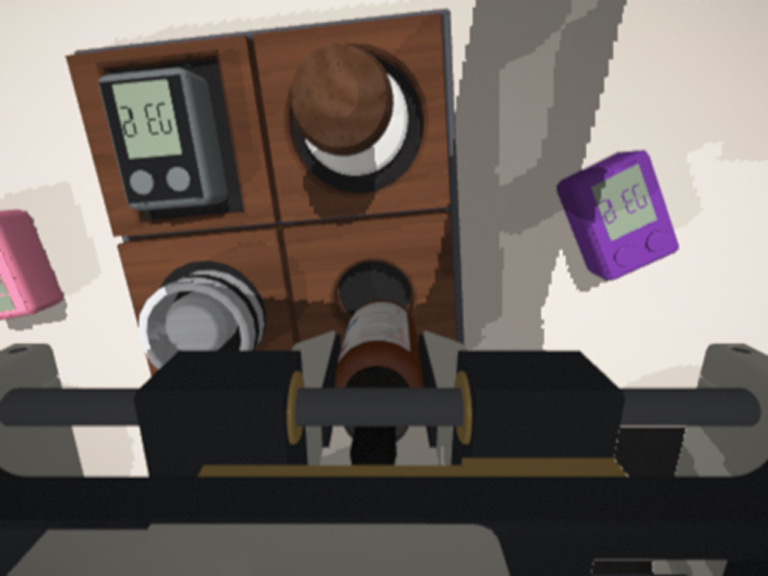

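The tamper stands in its recess and the timer and ring look seated. The bottle's lower rim is at about (379,304), with the well opening spanning x 335–412 and its near edge at y≈261.

```bash
python3 -c "
from h import *
o=np.load('o9.npy',allow_pickle=True).item()
for n,p,z in [('wellNear',(373,261),34),('wL',(335,295),34),('wR',(412,295),34),('botNear',(379,303),79),('bL',(346,320),79),('bR',(411,322),79)]:
    print(n,ray('wrist',np.array(p)/1.5-.17,z,o).round(1))"
```

```text
wellNear [526.7  -9.7  34. ]
wL [546. -34.  34.]
wR [548.9  12.   34. ]
botNear [538.2  -5.9  79. ]
bL [546.  -22.9  79. ]
bR [549.    9.1  79. ]
```

Request:
arm_command:
  gripper: [25, 25, 25, 25, 25]
  dp:
    - [-0.03, -0.14, 0.3]
    - [0, 0, 0.6]
    - [0, 0, 0.6]
    - [0, 0, 0.6]
    - [0, 0, 0.3]
  twist: [0, 0, 0, 0, 0]

```text
time: 41.9
tool_pos: [549.5, -10.8, 51.3]
tcp_rot: [-3.119, -0.021, 3.071]
contact_force: [-0.2, -0.2, -1.5]
grip_width: 32.1
finger_force: 29.8
```

Request:
arm_command:
  gripper: [25, 25, 25, 25, 25]
  dp:
    - [0, 0, 0.08]
    - [0, 0, 0.06]
    - [0, 0, 0.04]
    - [0, 0, 0]
    - [0, 0, 0]
  twist: [0, 0, 0, 0, 0]

```text
time: 42.52
tool_pos: [550.3, -11.1, 48.6]
tcp_rot: [-3.119, -0.019, 3.071]
contact_force: [1.1, 0.5, -0.4]
grip_width: 31.9
finger_force: 29.8
```

Request:
arm_command:
  gripper: [25, 25, 25, 25, 25]
  dp:
    - [0, 0, 0.05]
    - [0, 0, 0.04]
    - [0, 0, 0.02]
    - [0, 0, 0]
    - [0, 0, 0]
  twist: [0, 0, 0, 0, 0]

```text
time: 43.15
tool_pos: [550.1, -11.2, 45.6]
tcp_rot: [-3.119, -0.019, 3.071]
contact_force: [-0.3, -0.0, -0.6]
grip_width: 31.7
finger_force: 29.8
```

Request:
arm_command:
  gripper: [25, 25, 25, 36, 44]
  dp:
    - [0, 0, 0.03]
    - [0, 0, 0.02]
    - [0, 0, 0]
    - [0, 0, 0]
    - [0, 0, 0]
  twist: [0, 0, 0, 0, 0]

```text
time: 43.78
tool_pos: [550.1, -11.2, 44.3]
tcp_rot: [-3.119, -0.019, 3.071]
contact_force: [0.5, -0.0, -0.7]
grip_width: 41.3
finger_force: 0.0
```

Request:
arm_command:
  gripper: [52, 60, 64, 64, 64]
  dp:
    - [0, 0, 0]
    - [0, 0, 0]
    - [0, 0, -0.5]
    - [0, 0, -1]
    - [0, 0, -1]
  twist: [0, 0, 0, 0, 0]

```text
time: 44.4
tool_pos: [551.5, -9.9, 108.3]
tcp_rot: [-3.119, -0.019, 3.071]
contact_force: [1.2, 0.3, -0.7]
grip_width: 63.8
finger_force: 0.0
```

Request:
arm_command:
  gripper: [64, 64, 64, 64, 64]
  dp:
    - [0, 0, -1]
    - [0, 0, -1]
    - [1, 0, -0.4]
    - [1, 0, 0]
    - [1, 0, 0]
  twist: [0, 0, 0, 0, 0]

```text
time: 45.02
tool_pos: [477.2, -3.3, 169.3]
tcp_rot: [-3.119, -0.018, 3.071]
contact_force: [0.3, -0.2, 0.1]
grip_width: 64.2
finger_force: 0.0
```

Request:
arm_command:
  gripper: [64, 64, 64, 64, 64]
  dp:
    - [1, 0, 0]
    - [1, 0, 0]
    - [0, 0, 0]
    - [0, 0, 0]
    - [0, 0, 0]
  twist: [0, 0, 0, 0, 0]

```text
time: 45.65
tool_pos: [428.8, 0.0, 169.4]
tcp_rot: [-3.119, -0.018, 3.071]
contact_force: [0.6, -0.7, 0.3]
grip_width: 63.9
finger_force: 0.0
```

```bash
python3 -c "
from h import *
go(400,0,150)
a=capture('wrist');b=capture('scene')[120:310,200:420];b=cv2.resize(b,(444,384));im=np.hstack([a[:,80:432],b])
cv2.imwrite('pics/end.png',im[:,:,::-1])"
```

```text
pos [428.8   0.  169.4] [-3.119 -0.018  3.071] q6 -1.65
units [ 1.13 -0.06  0.8 ]
```

View pics/end.png

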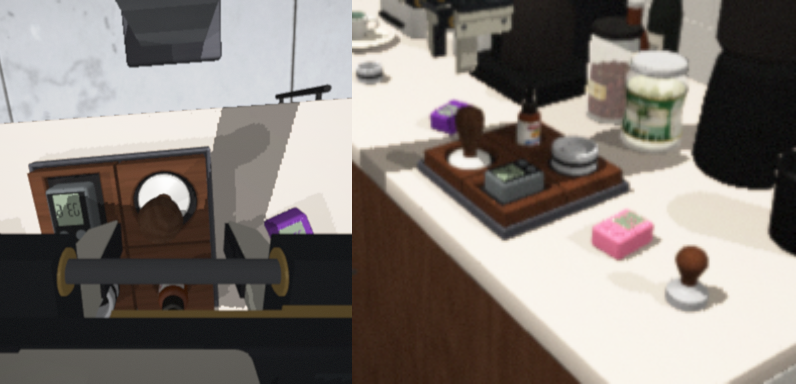

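All four tools are seated upright, and both narrow look-alikes stand untouched at their original places. Handing in.

```bash
python3 -c "
from plant import *
print(close_job())"
```

```text
the job is handed in; nothing more can be done
None
```

I put the wide tamper, wide ring, bottle and timer in their places in the organiser, never touched the narrow tamper or ring, and handed the job in at about 46 s; it returned no verdict, but the last pictures show all four seated upright.

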